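# Stop the roller mixer behind the lead shield with the handling hook

## Task

Tubes of radiolabelled blood lie on the running roller mixer behind the white lead shield, so keep your hand on the robot's side of the shield at all times. Take the handling hook from its forked rest, reach over the shield with it and pull the mixer's red power switch over towards the robot fully to OFF, leaving the black mode switch as it is. Then lower the hook back into both forks of its rest the way round it was, let go, and leave everything else where it stands.

Things in the scene. Friction and masses are not known exactly. Their poses are not given: they have to be found in the camera images.
- hook: Bent rod, about 180 g: flat-sided blue grip 20 mm wide (y), 24 mm tall (z), from 93 mm behind to 47 mm ahead of the origin along x; then an 8 mm steel rod, bent square down 160 mm ahead, ending in an orange ball. Origin: balance point, on the grip's centre line; x forward to the bend, z up. Grip it at the origin from above, firmly (40 N), closing along y; forks hold it 40 mm ahead and 75 mm behind
- hook_tip (a point): centre of the orange ball (12 mm diameter) at the end of the hook's leg: 160 mm ahead of and 94 mm below the hook's origin; the lowest point is 100 mm below the origin. At the start the hook lies level in its rest, leg hanging down
- stand: Fixed rest of the hook, left or right of the shield: white base plate 160 x 90 x 12 mm, two steel posts with upright forks (8 mm thick along x) at x = -75 and +40 mm. Fork floors 128 mm high, 24 mm or more wide inside, flaring to about 40 mm at the prongs' tops, 153 mm high. Origin: on the table below the place of the hook's origin; the hook lies with its x along the stand's x
- stand_seat (a point): where the hook's origin lies when it rests in the forks: 140 mm above the stand's origin
- shield: Fixed white lead-lined shield, steel top edge: front panel 360 mm wide (y), 20 mm thick, 160 mm high; side wings of the same height run 150 mm to its +x at y = +-170 mm. Origin: centre of the underside of the front panel; x points through it, away from the robot. The hand's grasp point must not pass x = 0 of this frame within the shield's width, at any height; the hook may
- mixer: Fixed roller mixer just behind the front panel (gap about 10 mm), 180 mm (x) by 270 mm (y): black rollers on its +y half, white control housing on its -y end with a flat top 85 mm high. Origin: centre of its underside; x points away from the robot. On the housing: red power switch, black mode switch 54 mm to its right (-y), and a black speed dial 107 mm high at x = +50, y = -80 mm
- power (a joint): red power toggle switch: 0 = ON, lever leaning 0.4 rad away from the robot (mixer's +x); 0.8 = OFF, leaning 0.4 rad towards the robot, against a hard stop. It is stiff and stays where it is left; about 1 N at the lever's tip moves it, more nearer the pivot
- power_pivot (a point): the red switch's pivot, fixed, at x = -32, y = -53, z = 87 mm of the mixer. The lever is a red paddle 16 mm wide (mixer's y), 8 mm thick and reaches 43 mm from the pivot; its hinge runs along the mixer's y
- power_tip (a point): the end of the red lever, 43 mm from the pivot
- mode (a joint): black mode switch, a toggle of the same shape and travel as the red one; not to be moved
- mode_tip (a point): the end of the black lever, 43 mm from its pivot, which is at x = -32, y = -107, z = 87 mm of the mixer
- mix_tube0: closed blood tube with purple cap, 100 mm long, 16 mm diameter, lying loose on the rollers (along the mixer's y). Origin: its centre
- mix_tube1: second such tube on the rollers. Origin: its centre
- mix_tube2: third such tube on the rollers. Origin: its centre
- tube_rack: loose teal rack of empty glass tubes, 78 x 188 mm, 106 mm high over the tubes, on the other side of the shield from the hook's rest. Origin: centre of its underside. Bystander
- lead_pot: dark lead pot with a lid, 60 mm diameter, 78 mm high, in front of the shield on the robot's side. Origin: centre of its underside. Bystander
There are look-alikes about, which are no part of the job. What is shaped like the stand but orange is not meant.

How it is judged:
On the way, in this order (a step that is already met when the one before it is completed fails the run):
1. the hook is held in the gripper and lifted clear of its forks (z of hook in the frame of stand above 0.175 m and contact force between the fingers and hook above 1 N), for 0.1 s.
2. the red power switch is over at OFF, with the held hook's end at it (value of joint power above 0.65 rad and distance between hook_tip and power_tip below 0.07 m and contact force between the fingers and hook above 1 N), for 0.1 s.
3. the hook has been lowered into both forks, still in the gripper (distance between hook and stand_seat below 0.015 m and x of hook_tip in the frame of stand above 0.12 m and contact force between the fingers and hook above 0.5 N), for 0.1 s.
At the end, for the whole second after the job is handed in: The red power switch is at OFF (joint above 0.65 of 0.8) and the hook rests released and still in both forks of its rest: origin within 12 mm of the seat, x axis within 0.1 rad of the stand's and pointing the same way, leg hanging down (z within 0.15 rad of vertical) (value of joint power above 0.65 rad and distance between hook and stand_seat below 0.012 m and angle between the x axis of hook and the x axis of stand, either way round below 0.1 rad and x of hook_tip in the frame of stand above 0.12 m and angle between hook's own z axis and vertical below 0.15 rad and linear speed of hook below 0.02 m/s); the robot touches nothing.
It fails at once if the hand's grasp point passes over or behind the shield's front panel (x of the grasp point in the frame of shield above 0 m and y of the grasp point in the frame of shield between -0.18 and 0.18 m).
It fails at once if the black mode switch is moved (its tip by more than 10 mm) (distance of mode_tip from where it was at the start of the episode above 0.01 m).
It fails at once if a tube on the mixer is moved by more than 15 mm (distance of any of mix_tube0, mix_tube1, mix_tube2 from where it was at the start of the episode above 0.015 m).
It fails at once if the tube rack or lead pot is moved by more than 20 mm (distance of any of tube_rack, lead_pot from where it was at the start of the episode above 0.02 m).
It also fails if it takes over 58 s, if anything falls off the work surface, if the arm or the gripper's body presses on something with over 40 N, if the wrist force passes 120 N, or if a joint passes its speed limit or range.

## Robot

A 6-joint arm with a two-finger parallel gripper is mounted at the origin on the work surface. World frame = base frame: x ahead of the robot, y to its left, z up, the work surface at z = 0. Lengths are in m, angles in rad, forces in N, time in s.
With the tool pointing down it reaches from about 0.35 to 0.775 m from the base axis. Payload 5.5 kg.
Tool frame: the origin (TCP) lies at the centre of the arm's flange, where the gripper is bolted on; the fingertips stand 173 mm ahead of it and the grasp point (between the pads) lies 155 mm ahead of it; z points along the fingers, y is the line along which they close (so a half turn about z gives the same grasp; the last joint's range is limited). The gripper opens to 85 mm and grips with 20 to 120 N. Pads are 22 mm wide; open, the fingers measure 114 mm over their backs; the gripper's body (76 mm by 85 mm) begins 54 mm behind the grasp point. The pads swing forward as they close: fully open they stand 13 mm farther back than shut.
Start: joints at [1.073, 0.313, 0.046, 1.304, 0, 1.431], TCP at [0.201, 0.539, 0.405] pointing down, gripper open.
Joint ranges: [-2.76, 2.76], [-0.86, 1.69], [-1.03, 1.26], [-2.2, 2.34], [-1.47, 1.5], [-3.14, 3.14]. Speed limits (rad/s): [2.57, 2.57, 3.14, 3.14, 3.14, 3.14].

## Interface

Orientations are given as a unit quaternion [w, x, y, z].
In Python, from bench import sense, vision, arm gives the robot as it stands. The module is installed in compiled form; this text tells all that it offers.
- The arm moves only by the tool drive_tool, never from a script. Its argument "commands" is a list of rows, each a list of 7 numbers: the turn, a rotation vector about the tool's x, y, z in degrees, then the shift along the tool's x, y, z in cm, then the finger opening in cm, from 0 to 8.54. A call has 1 to 12 rows; each row is the pose to reach, as a shift and turn from the pose commanded when the call began, along the tool's axes at that moment; what a row does not reach only later rows make up. A row lasts 1/12 s, in which the tool goes at most 41.7 mm and 7.16 degrees, less where a joint would pass 70% of its speed; a pose out of reach is approached as far as the arm can. A call with a gripper value outside its range is refused whole. The fingers move at their own pace and stop on an object; "newtons" is the grip in N (left out, the last holds). Time passes only in rows, so rows that repeat a pose let the fingers close. It gives the time, the measured TCP pose, the force, the opening and the grip force at its end, in the units of the state.
- sense(): the state, without advancing time (a new reading comes with each control period).
- vision.camera(name): name is "scene" or "top" or "wrist"; returns the picture (400x640x3 uint8, red, green, blue); there is no depth.
- vision.camera_params(name): a dict with "vfov" (degrees; the focal length in pixels is half the picture's height over the tangent of half this angle, whatever the lens; pixels are square), "cx", "cy" (the principal point, pixels), "dist_coeffs" ([k1, k2, p1, p2, k3] as OpenCV has them; the pictures are not rectified), "T" (4x4, takes a point from camera to world coordinates). Camera axes: x right, y down, z forward; pixel columns grow to the right and rows downward; lengths in m; the calibration is good to about 2 mm. A picture is of the moment at which its call begins: read the wrist's pose just before it. camera_params takes no time and is no camera call; for the wrist camera it gives the pose at the moment of the call.
- arm.job_done(): hands the job in; it is judged then, once.
The state is a dict: "time": time; "q": joint angles; "dq": joint speeds; "tau": joint torques, N m; "ee_pos": TCP position; "tool_rot": TCP orientation; "force": force on the tool from outside, world axes, zero at the start; "torque": the same for the moment, N m; "opening": finger opening in m; "finger_force": force on a finger pad.
Only numpy, scipy, OpenCV 4.12 (cv2) and the standard library are available. Lean on these libraries where they do the work, as an engineer would, in place of code of your own. Each camera call takes 0.05 s, during which the arm holds its last target. There are 200 camera calls.

## Working session

There is one attempt and no reset: what is moved stays moved. The work goes in short steps, Python scripts to look and compute and a tool call to move; the robot and the scene stay as the last step left them, time stands still between calls to the robot, and variables do not carry over. Pictures are saved under pics/ and viewed, at most 10 in all, crops included, and the job is handed in when it is done.

Besides the shell and the picture viewer there is one more tool, called after "Request:" by a JSON object that holds its "fn" and its "kwargs". drive_tool: Moves the arm, as the interface text tells. Its arguments: {"type":"object","properties":{"commands":{"type":"array","items":{"type":"array","items":{"type":"number"}}},"newtons":{"type":"number"}},"required":["commands"]}

```bash
mkdir -p pics
python3 - <<'E'
from bench import sense, vision, arm
import cv2, numpy as np, pickle
d={}
for n in ["scene","top"]:
    im=vision.camera(n); p=vision.camera_params(n); d[n]=(im,p)
    cv2.imwrite(f"pics/{n}0.png",im[:,:,::-1])
    print(n,p['vfov'],p['cx'],p['cy'],p['dist_coeffs'],np.round(p['T'],3).tolist())
pickle.dump(d,open("v0.pkl","wb"))
s=sense(); print(s['time'],s['ee_pos'],s['tool_rot'])
E
```

```text
scene 43.275879647016325 321.62159954194686 198.57166218044043 [0.04642431 0.         0.         0.         0.        ] [[0.559, 0.54, -0.63, 1.263], [0.829, -0.384, 0.406, -0.537], [-0.023, -0.749, -0.662, 0.983], [0.0, 0.0, 0.0, 1.0]]
top 48.623394556167526 314.7551179619116 196.0025826874843 [-0.06462393  0.          0.          0.          0.        ] [[-0.007, -0.987, 0.158, 0.237], [-1.0, 0.009, 0.011, 0.007], [-0.012, -0.158, -0.987, 1.428], [0.0, 0.0, 0.0, 1.0]]
0.1 [0.20131196 0.53841989 0.40387376] [-2.72921719e-04  1.77966215e-01  9.84036237e-01 -7.97784492e-04]
```

View pics/scene0.png

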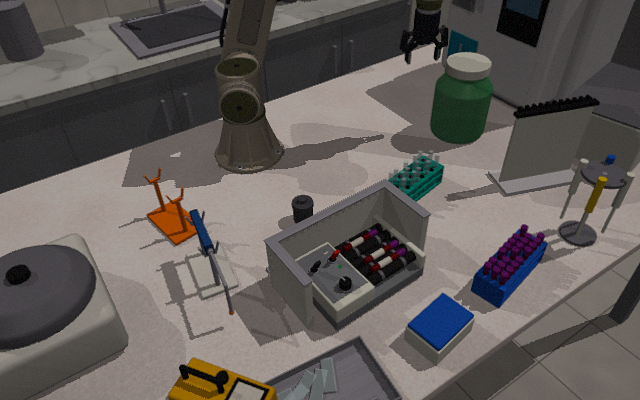

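View pics/top0.png

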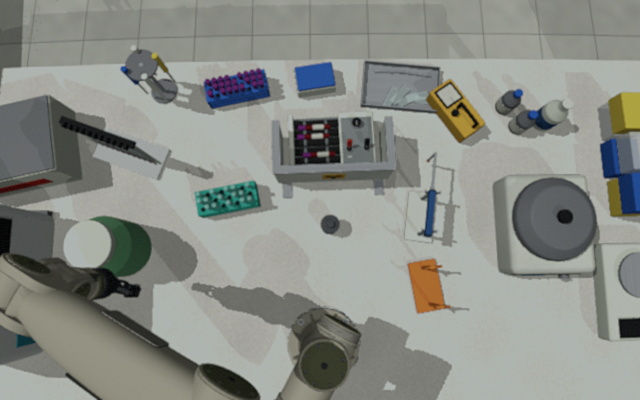

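The top picture shows the blue hook on the white stand at (430,212), the shield front at (335,175), the red switch near (351,145), the black mode switch at (367,145), the pot at (330,224), and the teal rack at (228,199).
Look-alikes:
- Stand: the orange one at (427,285) is rejected; the white one at (420,215) is the right one.
- Red switch: red caps and labels near (300,125) and the red dots by the dial are rejected; (351,145) on the housing is the right one, and I'll check it in a crop.

```bash
cat > h.py <<'E'
import numpy as np, cv2, pickle
def ray(p,uv):
    f=200/np.tan(np.radians(p['vfov'])/2)
    K=np.array([[f,0,p['cx']],[0,f,p['cy']],[0,0,1]])
    n=cv2.undistortPoints(np.array(uv,float).reshape(-1,1,2),K,np.array(p['dist_coeffs']))[:,0]
    d=np.c_[n,np.ones(len(n))]@p['T'][:3,:3].T
    return p['T'][:3,3],d/np.linalg.norm(d,axis=1,keepdims=True)
def plane(p,uv,z):
    o,d=ray(p,uv); return o+d*((z-o[2])/d[:,2])[:,None]
def tri(views):  # [(p,uv),...]
    A=np.zeros((3,3));b=np.zeros(3)
    for p,uv in views:
        o,d=ray(p,uv);M=np.eye(3)-np.outer(d[0],d[0]);A+=M;b+=M@o
    return np.linalg.solve(A,b)
def proj(p,X):
    f=200/np.tan(np.radians(p['vfov'])/2)
    K=np.array([[f,0,p['cx']],[0,f,p['cy']],[0,0,1]])
    Ti=np.linalg.inv(p['T']); r=cv2.Rodrigues(Ti[:3,:3])[0]
    return cv2.projectPoints(np.array(X,float).reshape(-1,3),r,Ti[:3,3],K,np.array(p['dist_coeffs']))[0][:,0]
def blob(im,lo,hi,box):
    h=cv2.cvtColor(im,cv2.COLOR_RGB2HSV); m=cv2.inRange(h,lo,hi)
    k=np.zeros_like(m); x0,y0,x1,y1=box; k[y0:y1,x0:x1]=m[y0:y1,x0:x1]
    n,l,s,c=cv2.connectedComponentsWithStats(k)
    i=1+np.argmax(s[1:,4]); return l==i,c[i],s[i]
E
python3 - <<'E'
from h import *
d=pickle.load(open("v0.pkl","rb"))
t,pt=d['top'];s,ps=d['scene']
def crop(im,x0,y0,x1,y1,k): return cv2.resize(im[y0:y1,x0:x1],None,fx=k,fy=k,interpolation=cv2.INTER_CUBIC)
a=crop(t,265,105,465,255,4)
cv2.imwrite("pics/topc.png",a[:,:,::-1])
b=crop(s,140,170,440,330,2.66)
cv2.imwrite("pics/scenec.png",b[:,:,::-1])
ends={}
for n,box,im,p in(("top",(400,150,470,260),t,pt),("scene",(170,190,250,290),s,ps)):
    m,c,st=blob(im,(100,110,40),(125,255,255),box)
    pts=np.argwhere(m)[:,::-1].astype(np.float32)
    print(n,c,st,cv2.minAreaRect(pts))
    if n=="top":
        print(plane(p,cv2.boxPoints(cv2.minAreaRect(pts)),.152).round(4))
m,c,st=blob(t,(100,110,40),(125,255,255),(400,150,470,260));m2,c2,_=blob(s,(100,110,40),(125,255,255),(170,190,250,290))
print(tri([(pt,c),(ps,c2)]))
for n,im,box in(("top",t,(340,130,362,160)),("scene",s,(320,240,345,275))):
    for lo,hi in (((0,130,60),(8,255,255)),((172,130,60),(180,255,255))):
        try: print(n,blob(im,lo,hi,box)[1:])
        except Exception as e: print(n,'none')
E
```

```text
top [429.77441077 212.55218855] [424 190  12  46 297] ((429.93359375, 212.6470489501953), (7.856223106384277, 45.4793701171875), 5.856013774871826)
[[ 0.325  -0.2927  0.152 ]
 [ 0.4573 -0.3123  0.152 ]
 [ 0.4547 -0.3352  0.152 ]
 [ 0.3225 -0.3153  0.152 ]]
scene [200.7251462  229.41812865] [190 210  24  40 342] ((201.0556182861328, 230.62796020507812), (43.22191619873047, 9.170701026916504), 66.50143432617188)
[ 0.39038838 -0.31592448  0.1436761 ]
top (array([349.25      , 142.45833333]), array([348, 139,   4,   8,  24], dtype=int32))
top none
scene (array([336.04166667, 251.95833333]), array([332, 249,   8,   6,  24], dtype=int32))
scene (array([335., 251.]), array([335, 251,   1,   1,   1], dtype=int32))
```

View pics/topc.png

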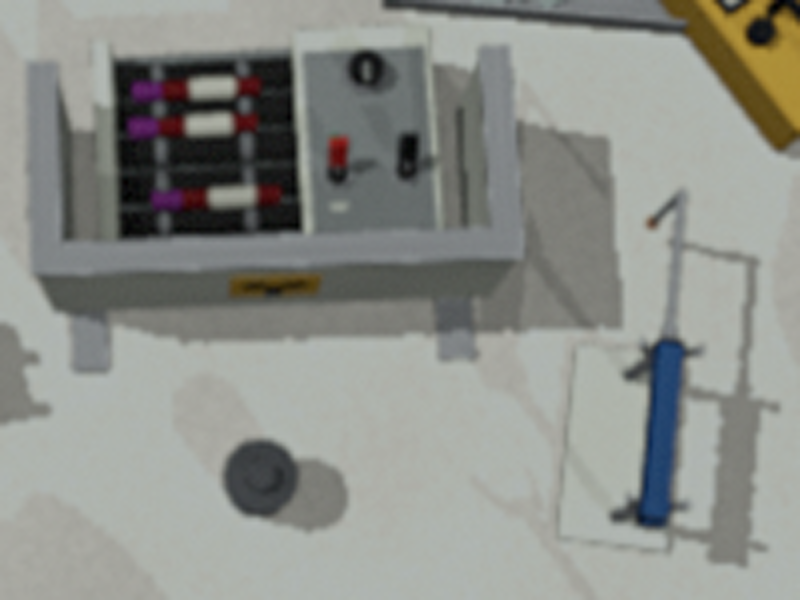

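View pics/scenec.png

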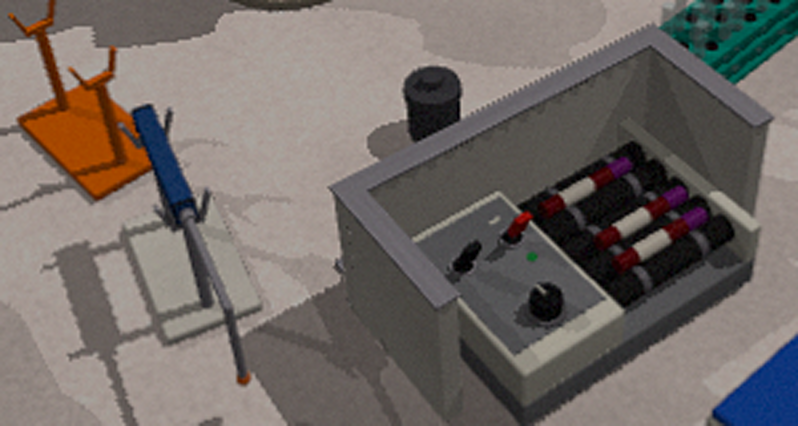

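The top crop shows the red lever at (338,152), black at (408,155) and the orange ball at (651,224). In the scene crop the red lever is at (517,228), so the choice is confirmed. Next I'll compute the poses.

Run:
```python
from h import *
np.set_printoptions(precision=4,suppress=True)
d=pickle.load(open("v0.pkl","rb"))
t,pt=d['top'];s,ps=d['scene']
T=lambda x,y:(265+x/4-.4,105+y/4-.4); S=lambda x,y:(140+x/2.66-.3,170+y/2.66-.3)
print('bend',plane(pt,[T(683,195)],.14), tri([(pt,T(683,195)),(ps,S(230,303))]))
print('ball',tri([(pt,T(651,224)),(ps,S(243,380))]))
print('shield outer front R',plane(pt,[T(522,258)],.16),tri([(pt,T(522,258)),(ps,S(333,187))]))
print('shield outer front L',plane(pt,[T(38,272)],.16),tri([(pt,T(38,272)),(ps,S(652,26))]))
print('wing R end',plane(pt,[T(482,47),T(508,45)],.16));print('wing L end',plane(pt,[T(28,63),T(57,62)],.16))
print('redtip',tri([(pt,T(339,140)),(ps,S(527,217))]),'blacktip',tri([(pt,T(408,138)),(ps,S(478,245))]))
print('redpiv',plane(pt,[T(338,176),T(406,173)],.087),plane(ps,[S(510,240),S(462,268)],.087))
print('house corners',plane(pt,[T(296,35),T(428,32),T(306,233),T(440,230)],.085))
print('plate',plane(pt,[T(575,342),T(558,537),T(668,552)],.012))
print('grip mid mask ends',plane(pt,[T(668,340),T(653,524)],.152))
```

```text
bend [[ 0.5696 -0.3419  0.14  ]] [ 0.57   -0.3398  0.1414]
ball [ 0.5709 -0.3416  0.0421]
shield outer front R [[ 0.5178 -0.2154  0.16  ]] [ 0.5191 -0.2151  0.1563]
shield outer front L [[0.5105 0.1394 0.16  ]] [0.5115 0.1406 0.1592]
wing R end [[ 0.6796 -0.1916  0.16  ]
 [ 0.6811 -0.2112  0.16  ]]
wing L end [[0.6706 0.1483 0.16  ]
 [0.6711 0.1266 0.16  ]]
redtip [ 0.6194 -0.084   0.1254] blacktip [ 0.6209 -0.1363  0.1247]
redpiv [[ 0.6007 -0.0869  0.087 ]
 [ 0.6026 -0.14    0.087 ]] [[ 0.6051 -0.0903  0.087 ]
 [ 0.6076 -0.1428  0.087 ]]
house corners [[ 0.717  -0.0561  0.085 ]
 [ 0.7186 -0.1609  0.085 ]
 [ 0.5557 -0.0612  0.085 ]
 [ 0.5572 -0.1655  0.085 ]]
plate [[ 0.4805 -0.2819  0.012 ]
 [ 0.3226 -0.2621  0.012 ]
 [ 0.3097 -0.3498  0.012 ]]
grip mid mask ends [[ 0.4573 -0.3219  0.152 ]
 [ 0.3228 -0.3046  0.152 ]]
```

```bash
cat >> h.py <<'E'
from scipy.spatial.transform import Rotation as Ro
def togo(s,grasp,yaw):
    """rows: turn deg (about tool z), shift cm in tool axes; grasp=world grasp point, yaw=world angle of tool y"""
    q=s['tool_rot']; R=Ro.from_quat(np.r_[q[1:],q[0]]).as_matrix()
    G=np.array(grasp)+[0,0,.155]
    ty=np.array([np.cos(yaw),np.sin(yaw),0]);tz=np.array([0,0,-1.]);Rt=np.c_[np.cross(ty,tz),ty,tz]
    rv=Ro.from_matrix(R.T@Rt).as_rotvec(degrees=True)
    return rv.round(2),(R.T@(G-s['ee_pos'])*100).round(2)
E
python3 - <<'E'
from h import *
d=pickle.load(open("v0.pkl","rb"))
t,pt=d['top'];s,ps=d['scene']
print('lid',tri([(pt,(92,245)),(ps,(468,62))]),tri([(pt,(110,245)),(ps,(468,68))]))
from bench import sense
s=sense()
print(togo(s,(.40,.2,.35),1.213), togo(s,(.412,-.318,.26),1.433))
E
```

```text
lid [0.29948712 0.6298971  0.25015267] [0.30987931 0.59926763 0.2382885 ]
(array([-0.1 , -0.01, -0.  ]), array([-30.46, -24.76, -10.08])) (array([ -0.09,  -0.02, -12.61]), array([-49.73, -72.84,  -1.  ]))
```

Request:
{"fn": "drive_tool", "kwargs": {"commands": [[0,0,0,0,0,-5,8.5],[0,0,0,0,0,-10,8.5],[0,0,0,0,0,-10,8.5],[0,0,-5,0,0,-10,8.5]]}}

```text
time: 0.43
ee_pos: [0.2015, 0.5388, 0.5097]
tool_rot: [0.001, 0.135, 0.991, 0.004]
force: [0.7, -0.8, 0.1]
opening: 0.0847
finger_force: 0.0
```

Run:
```python
from h import *
from bench import sense
s=sense(); print(s['q'],togo(s,(.42,.1,.345),1.433), togo(s,(.412,-.318,.26),1.433))
```

```text
[ 1.07340144e+00  3.08263464e-01  2.93835842e-01  1.54874358e+00
 -2.62312589e-05  1.34332530e+00] (array([ 0.42,  0.13, -7.57]), array([-32.76, -36.47,   0.75])) (array([ 0.42,  0.13, -7.57]), array([-43.12, -77.03,   8.97]))
```

Request:
{"fn": "drive_tool", "kwargs": {"commands": [[0,0,-4,-32.8,-36.5,0,8.5],[0,0,-7.5,-32.8,-36.5,0,8.5],[0,0,-7.5,-32.8,-36.5,0,8.5],[0,0,-7.5,-32.8,-36.5,0,8.5],[0,0,-7.5,-32.8,-36.5,0,8.5],[0,0,-7.5,-32.8,-36.5,0,8.5],[0,0,-7.5,-32.8,-36.5,0,8.5],[0,0,-7.5,-32.8,-36.5,0,8.5],[0,0,-7.5,-32.8,-36.5,0,8.5],[0,0,-7.5,-32.8,-36.5,0,8.5],[0,0,-7.5,-32.8,-36.5,0,8.5],[0,0,-7.5,-32.8,-36.5,0,8.5]]}}

```text
time: 1.43
ee_pos: [0.4205, 0.0966, 0.5044]
tool_rot: [-0.0, 0.071, 0.998, -0.0]
force: [0.6, 0.9, -0.2]
opening: 0.0849
finger_force: 0.0
```

Run:
```python
from h import *
from bench import sense
s=sense(); print(s['q'].round(3),s['ee_pos'],togo(s,(.412,-.318,.26),1.433),togo(s,(.38,-.318,.30),1.433))
```

```text
[ 0.039  0.022 -0.064  1.485 -0.     0.181] [0.42053334 0.09660969 0.50444169] (array([-0.02, -0.  , -0.19]), array([ -4.99, -41.17,   8.96])) (array([-0.02, -0.  , -0.19]), array([ -1.82, -41.62,   4.96]))
```

Request:
{"fn": "drive_tool", "kwargs": {"commands": [[0,0,0,-5,-41.2,4,8.5],[0,0,0,-5,-41.2,4,8.5],[0,0,0,-5,-41.2,4,8.5],[0,0,0,-5,-41.2,4,8.5],[0,0,0,-5,-41.2,4,8.5],[0,0,0,-5,-41.2,4,8.5],[0,0,0,-5,-41.2,4,8.5],[0,0,0,-5,-41.2,4,8.5],[0,0,0,-5,-41.2,4,8.5],[0,0,0,-5,-41.2,4,8.5],[0,0,0,-5,-41.2,4,8.5],[0,0,0,-5,-41.2,4,8.5]]}}

```text
time: 2.43
ee_pos: [0.4116, -0.3179, 0.4631]
tool_rot: [-0.001, 0.072, 0.997, 0.001]
force: [0.2, 0.2, -0.2]
opening: 0.0848
finger_force: 0.0
```

Run:
```python
from h import *
from bench import sense,vision
p=vision.camera_params("wrist"); im=vision.camera("wrist"); pickle.dump((im,p),open("w1.pkl","wb"))
cv2.imwrite("pics/w1.png",im[:,:,::-1]); s=sense(); print(s['ee_pos'],p['T'].round(3),p['vfov'])
m,c,st=blob(im,(100,110,40),(125,255,255),(0,0,640,400))
r=cv2.minAreaRect(np.argwhere(m)[:,::-1].astype(np.float32)); print(c,st,r)
print(plane(p,cv2.boxPoints(r),.152).round(4))
```

```text
[ 0.41172335 -0.31637871  0.46366819] [[ 0.144  0.943  0.301  0.333]
 [ 0.99  -0.139 -0.041 -0.307]
 [ 0.003  0.303 -0.953  0.432]
 [ 0.     0.     0.     1.   ]] 66.6979019003825
[314.3685259  168.01992032] [ 304  102   21  136 2510] ((314.0, 169.5), (135.0, 20.0), 90.0)
[[ 0.3274 -0.3162  0.152 ]
 [ 0.3299 -0.2989  0.152 ]
 [ 0.4573 -0.3164  0.152 ]
 [ 0.4544 -0.3363  0.152 ]]
```

View pics/w1.png

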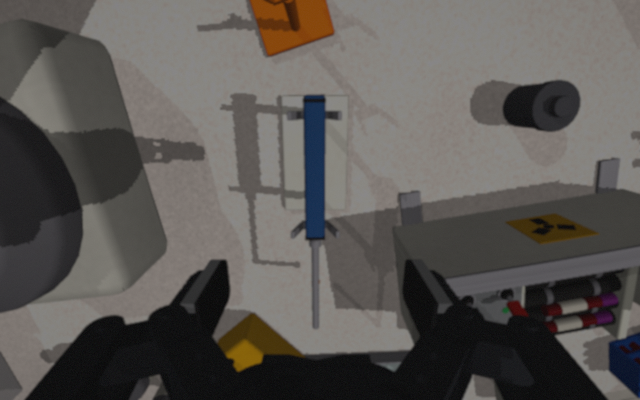

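The wrist view shows the grip from (314,97) to (314,240), both forks holding it, and nothing between the fingers and the grip. Next is the descent.

Run:
```python
from h import *
from bench import sense
print(togo(sense(),(.413,-.3195,.139),1.427))
```

```text
(array([ 0.11, -0.1 ,  0.13]), array([-0.2 , -0.32, 16.97]))
```

Request:
{"fn": "drive_tool", "kwargs": {"commands": [[0,0,0.1,-0.2,-0.3,4,8.5],[0,0,0.1,-0.2,-0.3,8,8.5],[0,0,0.1,-0.2,-0.3,11,8.5],[0,0,0.1,-0.2,-0.3,13,8.5],[0,0,0.1,-0.2,-0.3,15,8.5],[0,0,0.1,-0.2,-0.3,16,8.5],[0,0,0.1,-0.2,-0.3,17,8.5],[0,0,0.1,-0.2,-0.3,17,8.5],[0,0,0.1,-0.2,-0.3,17,4],[0,0,0.1,-0.2,-0.3,17,3],[0,0,0.1,-0.2,-0.3,17,2.5],[0,0,0.1,-0.2,-0.3,17,1]], "newtons": 40}}

```text
time: 3.48
ee_pos: [0.414, -0.3193, 0.2957]
tool_rot: [0.001, 0.071, 0.998, -0.001]
force: [0.5, 0.7, 0.2]
opening: 0.0387
finger_force: 0.0
```

Request:
{"fn": "drive_tool", "kwargs": {"commands": [[0,0,0,0,0,0,1],[0,0,0,0,0,0,1],[0,0,0,0,0,0,1],[0,0,0,0,0,0,1],[0,0,0,0,0,0,1],[0,0,0,0,0,0,1]], "newtons": 40}}

```text
time: 3.98
ee_pos: [0.4138, -0.3192, 0.2954]
tool_rot: [0.001, 0.071, 0.997, -0.0]
force: [0.0, 1.2, 5.3]
opening: 0.0193
finger_force: 39.9
```

Request:
{"fn": "drive_tool", "kwargs": {"commands": [[0,0,0,0,0,-1,1],[0,0,0,0,0,-2.5,1],[0,0,0,0,0,-4.5,1],[0,0,0,0,0,-6.5,1],[0,0,0,0,0,-8.5,1],[0,0,0,0,0,-10.5,1],[0,0,0,0,0,-12.5,1],[0,0,0,0,0,-14.5,1],[0,0,0,0,0,-16,1],[0,0,0,0,0,-17,1],[0,0,0,0,0,-17,1],[0,0,0,0,0,-17,1]]}}

```text
time: 4.98
ee_pos: [0.4136, -0.319, 0.4645]
tool_rot: [-0.0, 0.071, 0.998, 0.0]
force: [-0.1, -0.9, -2.4]
opening: 0.0194
finger_force: 39.2
```

Run:
```python
from h import *
from bench import sense,vision
np.set_printoptions(precision=4,suppress=True)
s=sense(); o=s['ee_pos']-[0,0,.155]; print(s['ee_pos'],s['q'])
d={}
for n in("top","scene"): d[n]=(vision.camera(n),vision.camera_params(n)); cv2.imwrite(f"pics/{n}1.png",d[n][0][:,:,::-1])
pickle.dump(d,open("v1.pkl","wb"))
u=np.array([.9897,-.143,0]); b=o+.16*u-[0,0,.094]
P=[]
for n in d:
    im,p=d[n]; e=proj(p,b)[0]; 
    x,y=e.astype(int)
    try:
        m,c,st=blob(im,(5,120,60),(18,255,255),(max(x-25,0),max(y-25,0),x+25,y+25)); print(n,'exp',e,'got',c,st[4]); P.append((p,c))
    except Exception as ex: print(n,e,'none')
if len(P)==2: print('ball',tri(P),'exp',b)
print('to go',togo(s,(.485,-.086,.305),np.pi/2))
```

```text
[ 0.4136 -0.319   0.4645] [-0.8107  0.2001  0.042   1.4128  0.0001 -0.6693]
top [442.1006 145.8091] none
scene exp [219.3701 261.4012] got [219.6471 261.9412] 17
to go (array([ 0. , -0. , -8.1]), array([-3.78, 24.07,  0.45]))
```

Request:
{"fn": "drive_tool", "kwargs": {"commands": [[0,0,0,0,1,0,1],[0,0,-1,-0.3,3,0,1],[0,0,-2,-0.7,5.5,0,1],[0,0,-3,-1.1,8,0,1],[0,0,-4,-1.5,10.5,0,1],[0,0,-5,-1.9,13,0,1],[0,0,-6,-2.3,15.5,0,1],[0,0,-7,-2.7,18,0,1],[0,0,-8,-3.1,20.5,0,1],[0,0,-8.1,-3.5,22.5,0,1],[0,0,-8.1,-3.8,24,0,1],[0,0,-8.1,-3.8,24.1,0,1]]}}

```text
time: 6.08
ee_pos: [0.4853, -0.0829, 0.4638]
tool_rot: [-0.001, -0.002, 1.0, 0.001]
force: [0.2, -0.3, -1.8]
opening: 0.0194
finger_force: 39.4
```

Request:
{"fn": "drive_tool", "kwargs": {"commands": [[0,0,0,0,0,0,1],[0,0,0,0,0,0,1],[0,0,0,0,0,0,1]]}}

```text
time: 6.33
ee_pos: [0.4849, -0.0862, 0.4643]
tool_rot: [-0.0, 0.0, 1.0, 0.0]
force: [-0.3, -0.5, -1.6]
opening: 0.0193
finger_force: 39.4
```

```bash
cat > look.py <<'E'
from h import *
from bench import sense,vision
import sys
k=sys.argv[1]; np.set_printoptions(precision=4,suppress=True)
s=sense(); o=s['ee_pos']-[0,0,.155]; print(s['ee_pos'],s['tool_rot'])
d={n:(vision.camera(n),vision.camera_params(n)) for n in("top","scene")}
q=s['tool_rot'];R=Ro.from_quat(np.r_[q[1:],q[0]]).as_matrix()
b=o-.16*R[:,0]+.094*R[:,2]; tip=np.array([.6197,-.0855,.1266])
out=[]
for n,x0,y0,w,h in(("top",310,90,100,100),("scene",270,180,120,120)):
    im,p=d[n]; print(n,'ball exp',proj(p,b),'tipON',proj(p,tip))
    c=im[y0:y0+h,x0:x0+w]; c=cv2.resize(c,(400,400),interpolation=cv2.INTER_CUBIC); out.append(c)
    for nm,lo,hi in(('orange',(8,140,80),(20,255,255)),('red',(0,150,80),(6,255,255))):
        e=proj(p,b if nm=='orange' else tip)[0].astype(int)
        try: print(nm,blob(im,lo,hi,(e[0]-12,e[1]-12,e[0]+13,e[1]+13))[1:])
        except Exception: print(nm,'none')
print('ball calc',b)
cv2.imwrite(f"pics/look{k}.png",np.hstack(out)[:,:,::-1])
E
python3 look.py 1
```

```text
[ 0.4849 -0.0862  0.4643] [-0.0004  0.0004  1.      0.    ]
top ball exp [[351.4883 121.784 ]] tipON [[349.3662 139.1145]]
orange none
red none
scene ball exp [[342.9713 230.5258]] tipON [[336.6354 251.3811]]
orange (array([343.    , 230.7692]), array([340, 229,   6,   4,  13], dtype=int32))
red (array([336.1176, 251.5294]), array([333, 250,   7,   4,  17], dtype=int32))
ball calc [ 0.6449 -0.0863  0.2152]
```

View pics/look1.png

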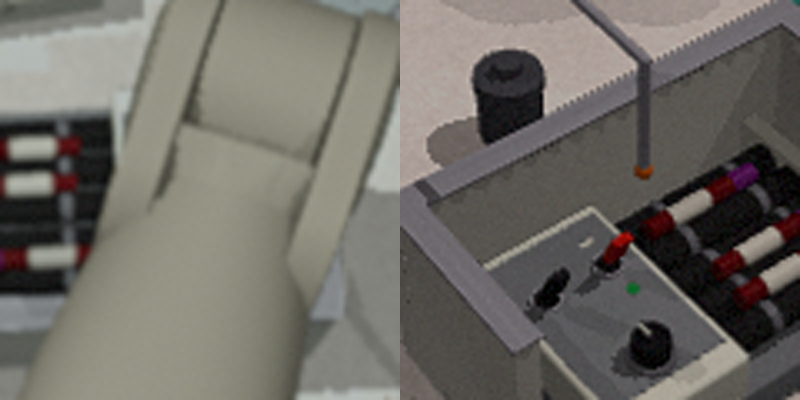

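The scene crop shows the ball at (643,172), right where calculated, behind and above the red lever at (617,245), which still leans away. Next I lower and pull.

Request:
{"fn": "drive_tool", "kwargs": {"commands": [[0,0,0,0,0,1,1],[0,0,0,0,0,2.5,1],[0,0,0,0,0,4,1],[0,0,0,0,0,5.5,1],[0,0,0,0,0,7,1],[0,0,0,0,0,8.5,1],[0,0,0,0,0,9.5,1],[0,0,0,0,0,10,1],[0,0,0,0,0,10,1],[0,0,0,0,0,10,1]]}}

```text
time: 7.27
ee_pos: [0.4853, -0.0859, 0.3648]
tool_rot: [0.0, 0.0, 1.0, 0.0]
force: [0.1, 0.1, -1.4]
opening: 0.0194
finger_force: 39.4
```

Request:
{"fn": "drive_tool", "kwargs": {"commands": [[0,0,0,0.5,0,0,1],[0,0,0,1,0,0,1],[0,0,0,1.4,0,0,1],[0,0,0,1.8,0,0,1],[0,0,0,2.2,0,0,1],[0,0,0,2.6,0,0,1],[0,0,0,3,0,0,1],[0,0,0,3.3,0,0,1],[0,0,0,3.6,0,0,1],[0,0,0,3.9,0,0,1],[0,0,0,4.1,0,0,1],[0,0,0,4.1,0,0,1]]}}

```text
time: 8.27
ee_pos: [0.4437, -0.0857, 0.3646]
tool_rot: [-0.0, 0.0, 1.0, 0.0]
force: [1.7, 0.1, -0.5]
opening: 0.0196
finger_force: 39.6
```

```bash
python3 look.py 2
```

```text
[ 0.4437 -0.0857  0.3646] [-0.0003  0.0001  1.      0.0001]
top ball exp [[349.3025 145.2042]] tipON [[349.3662 139.1145]]
orange none
red none
scene ball exp [[332.5953 250.4752]] tipON [[336.6354 251.3811]]
orange (array([332.5833, 250.75  ]), array([330, 249,   5,   4,  12], dtype=int32))
red (array([328.76, 246.04]), array([326, 242,   5,   9,  25], dtype=int32))
ball calc [ 0.6037 -0.0857  0.1155]
```

View pics/look2.png

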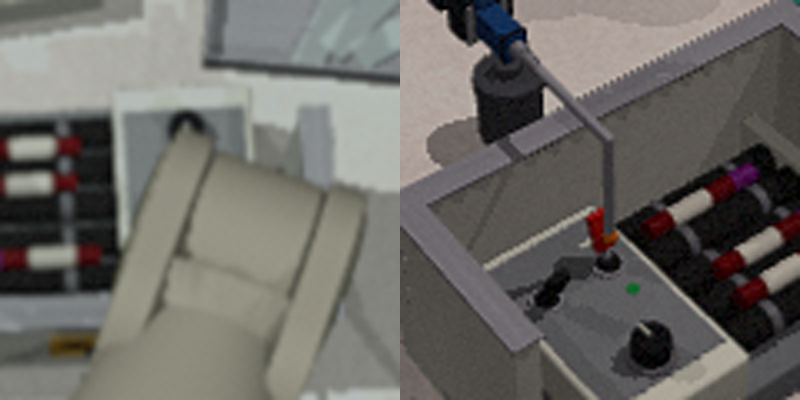

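The red lever is now over towards the robot, at about (597,230), with the ball behind it. I'll pull further in small steps until the stop pushes back.

Request:
{"fn": "drive_tool", "kwargs": {"commands": [[0,0,0,0.2,0,0,1],[0,0,0,0.4,0,0,1],[0,0,0,0.4,0,0,1],[0,0,0,0.4,0,0,1]]}}

```text
time: 8.7
ee_pos: [0.4406, -0.0857, 0.3649]
tool_rot: [0.001, -0.0, 1.0, 0.0]
force: [3.1, -0.2, 0.0]
opening: 0.0192
finger_force: 39.5
```

Request:
{"fn": "drive_tool", "kwargs": {"commands": [[0,0,0,0.2,0,0,1],[0,0,0,0.3,0,0,1],[0,0,0,0.3,0,0,1],[0,0,0,0.3,0,0,1]]}}

```text
time: 9.03
ee_pos: [0.4379, -0.0859, 0.365]
tool_rot: [0.001, -0.0, 1.0, -0.0]
force: [5.4, 0.0, -1.9]
opening: 0.0195
finger_force: 39.4
```

The force is climbing well past the switch's friction, so it's at the hard stop. I'll back off, lift, and check the lever and the hook.

Request:
{"fn": "drive_tool", "kwargs": {"commands": [[0,0,0,-0.5,0,0,1],[0,0,0,-1.2,0,0,1],[0,0,0,-2,0,0,1],[0,0,0,-2,0,-1.5,1],[0,0,0,-2,0,-3,1],[0,0,0,-2,0,-4.5,1],[0,0,0,-2,0,-6,1],[0,0,0,-2,0,-8,1],[0,0,0,-2,0,-9.5,1],[0,0,0,-2,0,-10,1],[0,0,0,-2,0,-10,1],[0,0,0,-2,0,-10,1]]}}

```text
time: 10.03
ee_pos: [0.4574, -0.0857, 0.4638]
tool_rot: [-0.001, -0.0, 1.0, 0.0]
force: [0.4, -0.1, -0.6]
opening: 0.0196
finger_force: 39.5
```

```bash
python3 look.py 3; python3 -c "
from h import *
from bench import sense
s=sense();print(togo(s,(.4138,-.3192,.3095),1.427))"
```

```text
[ 0.4574 -0.0857  0.4638] [-0.0006 -0.      1.      0.0002]
top ball exp [[351.4467 131.133 ]] tipON [[349.3662 139.1145]]
orange none
red none
scene ball exp [[335.8106 223.2511]] tipON [[336.6354 251.3811]]
orange (array([336.3077, 223.3846]), array([334, 222,   5,   4,  13], dtype=int32))
red (array([329.6667, 248.1111]), array([326, 242,   8,  13,  54], dtype=int32))
ball calc [ 0.6173 -0.0857  0.2146]
(array([ 0.04, -0.14,  8.24]), array([  4.33, -23.36,  -0.13]))
```

View pics/look3.png

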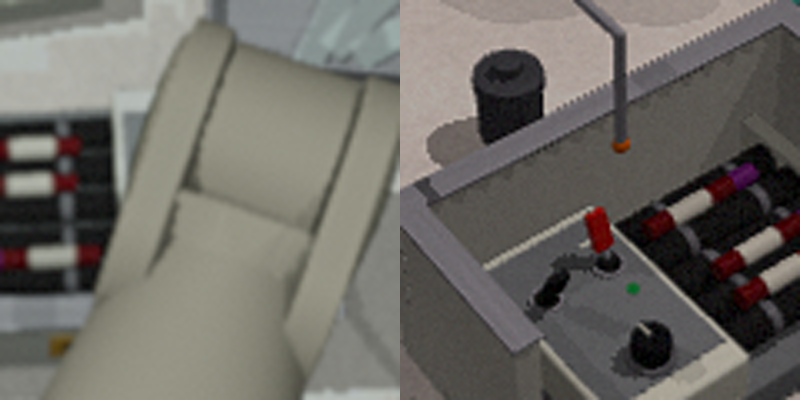

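The red lever stands at OFF with its tip at crop (596,210), the black one is unchanged at (553,283), and the ball at (621,146) shows no slip. I'll carry the hook back above the seat and compare the tip with the expected OFF pixel.

```bash
python3 -c "
from h import *
d=pickle.load(open('v1.pkl','rb'))['scene'][1]
for j in (0,.4,.55,.65,.7,.8):
    a=.4-j; print(j,proj(d,[[.603+.043*np.sin(a),-.0855,.087+.043*np.cos(a)]]))"
```

```text
0 [[336.6467149  251.39132646]]
0.4 [[332.45093941 245.9893322 ]]
0.55 [[330.86517034 244.46925078]]
0.65 [[329.83485133 243.63880314]]
0.7 [[329.33178371 243.28144515]]
0.8 [[328.35623291 242.68629432]]
```

Request:
{"fn": "drive_tool", "kwargs": {"commands": [[0,0,0,0,-1,0,1],[0,0,1,0.3,-3,0,1],[0,0,2,0.8,-5.5,0,1],[0,0,3,1.3,-8,0,1],[0,0,4,1.8,-10.5,0,1],[0,0,5,2.3,-13,0,1],[0,0,6,2.8,-15.5,0,1],[0,0,7,3.3,-18,0,1],[0,0,8,3.8,-20.5,0,1],[0,0,8.2,4.1,-22.3,0,1],[0,0,8.2,4.3,-23.4,0,1],[0,0,8.2,4.3,-23.4,0,1]]}}

```text
time: 11.13
ee_pos: [0.4136, -0.3222, 0.4636]
tool_rot: [-0.001, 0.073, 0.997, 0.0]
force: [0.6, 0.3, -1.8]
opening: 0.0196
finger_force: 39.6
```

Request:
{"fn": "drive_tool", "kwargs": {"commands": [[0,0,0,0,0,0,1],[0,0,0,0,0,0,1],[0,0,0,0,0,0,1]]}}

```text
time: 11.38
ee_pos: [0.4144, -0.3188, 0.4647]
tool_rot: [-0.0, 0.071, 0.997, 0.0]
force: [-0.2, -0.2, -2.6]
opening: 0.0194
finger_force: 39.6
```

```bash
python3 -c "
from h import *
from bench import sense
s=sense();print(s['ee_pos'],togo(s,(.4138,-.3192,.1404),1.427))"
```

```text
[ 0.4143567  -0.31884411  0.46465411] (array([ 0.03, -0.01,  0.11]), array([ 0.05, -0.05, 16.93]))
```

Run:
```python
from h import *
from bench import vision
d0=pickle.load(open('v0.pkl','rb'))
for n,box in(("top",(335,125,365,165)),("scene",(315,230,350,275))):
    im=vision.camera(n);p=d0[n][1]
    for k,i in(('before',d0[n][0]),('now',im)):
        m,c,st=blob(i,(0,130,60),(8,255,255),box);print(n,k,c,st)
    for a in(.4,.0,-.2,-.25,-.4): print(a,proj(p,[[.603+r*np.sin(a),-.0855,.087+r*np.cos(a)] for r in(.028,.043)]).round(1).tolist())
```

```text
top before [349.25       142.45833333] [348 139   4   8  24]
top now [349.8        149.06666667] [348 147   5   5  15]
0.4 [[349.1, 142.2], [349.4, 139.1]]
0.0 [[349.2, 145.5], [349.6, 144.1]]
-0.2 [[349.3, 147.3], [349.6, 146.9]]
-0.25 [[349.3, 147.7], [349.6, 147.6]]
-0.4 [[349.3, 149.1], [349.6, 149.8]]
scene before [336.04166667 251.95833333] [332 249   8   6  24]
scene now [329.63492063 248.3015873 ] [326 242   8  14  63]
0.4 [[335.2, 253.9], [336.6, 251.4]]
0.0 [[332.5, 250.4], [332.5, 246.0]]
-0.2 [[331.1, 249.1], [330.3, 244.0]]
-0.25 [[330.8, 248.9], [329.8, 243.6]]
-0.4 [[329.9, 248.2], [328.4, 242.7]]
```

The top view puts the red blob at row 149.07 against 149.1 expected for full OFF, so the switch is confirmed. Next I lower the hook into the forks.

Request:
{"fn": "drive_tool", "kwargs": {"commands": [[0,0,0.1,0,0,2,1],[0,0,0.1,0,0,4.5,1],[0,0,0.1,0,0,7,1],[0,0,0.1,0,0,9.5,1],[0,0,0.1,0,0,11.5,1],[0,0,0.1,0,0,13,1],[0,0,0.1,0,0,14.2,1],[0,0,0.1,0,0,15.2,1],[0,0,0.1,0,0,16,1],[0,0,0.1,0,0,16.5,1],[0,0,0.1,0,0,16.8,1],[0,0,0.1,0,0,16.8,1]]}}

```text
time: 12.48
ee_pos: [0.4143, -0.3197, 0.2966]
tool_rot: [0.0, 0.072, 0.997, 0.0]
force: [0.8, -0.3, -1.4]
opening: 0.0194
finger_force: 39.5
```

Request:
{"fn": "drive_tool", "kwargs": {"commands": [[0,0,0,0,0,0,1],[0,0,0,0,0,0.1,1],[0,0,0,0,0,0.1,1],[0,0,0,0,0,0.1,1]]}}

```text
time: 12.82
ee_pos: [0.4145, -0.32, 0.2963]
tool_rot: [0.001, 0.072, 0.997, -0.0]
force: [0.2, -0.5, 0.5]
opening: 0.0195
finger_force: 39.7
```

Request:
{"fn": "drive_tool", "kwargs": {"commands": [[0,0,0,0,0,0,2.5],[0,0,0,0,0,0,3],[0,0,0,0,0,0,4],[0,0,0,0,0,0,6],[0,0,0,0,0,0,8.5],[0,0,0,0,0,0,8.5],[0,0,0,0,0,0,8.5],[0,0,0,0,0,0,8.5],[0,0,0,0,0,0,8.5]]}}

```text
time: 13.57
ee_pos: [0.4142, -0.3197, 0.2956]
tool_rot: [-0.0, 0.072, 0.997, 0.0]
force: [-0.4, 0.4, -0.2]
opening: 0.0851
finger_force: 0.0
```

Request:
{"fn": "drive_tool", "kwargs": {"commands": [[0,0,0,0,0,-1,8.5],[0,0,0,0,0,-3,8.5],[0,0,0,0,0,-6,8.5],[0,0,0,0,0,-9,8.5],[0,0,0,0,0,-12,8.5],[0,0,0,0,0,-15,8.5],[0,0,0,0,0,-17,8.5],[0,0,0,0,0,-17,8.5],[0,0,0,0,0,-17,8.5]]}}

```text
time: 14.32
ee_pos: [0.4144, -0.3199, 0.4676]
tool_rot: [0.001, 0.072, 0.997, -0.001]
force: [0.0, -0.2, -0.8]
opening: 0.0851
finger_force: 0.0
```

Run:
```python
from h import *
from bench import vision,sense
d0=pickle.load(open('v0.pkl','rb'));w0,pw=pickle.load(open('w1.pkl','rb'))
im=vision.camera("wrist");s=vision.camera("scene")
m,c,st=blob(im,(100,110,40),(125,255,255),(200,50,420,300));print('wrist',c,st)
for k,i in(('before',d0['scene'][0]),('now',s)):
    print(k,blob(i,(100,110,40),(125,255,255),(170,190,250,290))[1:],blob(i,(5,120,60),(18,255,255),(215,300,245,325))[1:])
o=np.hstack([cv2.resize(im[60:360,170:470],(400,400)),cv2.resize(s[190:330,150:290],(400,400),interpolation=cv2.INTER_CUBIC)])
cv2.imwrite("pics/end.png",o[:,:,::-1])
x=sense();print(x['ee_pos'],x['force'],x['time'])
```

```text
wrist [316.37419355 163.90322581] [ 306   98   21  135 2480]
before (array([200.7251462 , 229.41812865]), array([190, 210,  24,  40, 342], dtype=int32)) (array([231.07142857, 312.07142857]), array([229, 310,   5,   5,  14], dtype=int32))
now (array([200.42151163, 229.87209302]), array([190, 210,  23,  43, 344], dtype=int32)) (array([230.7, 312.9]), array([229, 311,   4,   4,  10], dtype=int32))
[ 0.41404925 -0.31955593  0.46513024] [ 0.41121659  0.58387438 -0.60749651] 14.4167
```

View pics/end.png

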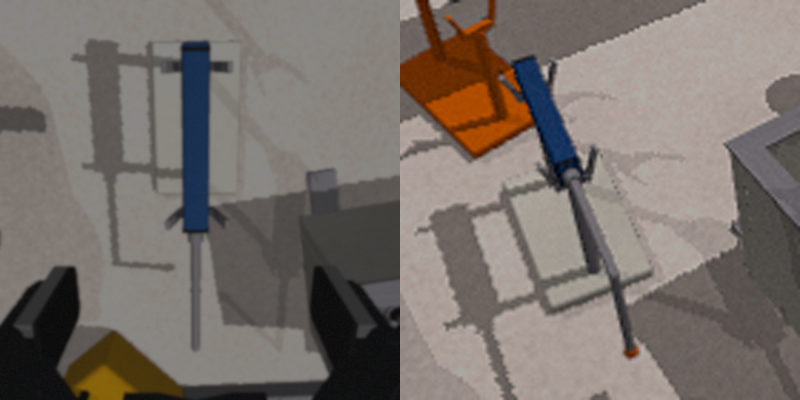

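The hook lies in both forks (grip at wrist crop (196,135), ball at scene crop (631,351)), within about a pixel of where it started, and the hand is clear.

```bash
python3 -c "
from bench import arm
print(arm.job_done())"
```

```text
the job is handed in; nothing more can be done
None
```

I handed the job in: the cameras showed the red switch fully at OFF, the black switch where it was, and the hook released in both forks of its rest, about 14 s in (no verdict came back).

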